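# Unlock the restrictor slide and hold it in its ball detent

## Task

On the calibration rig, pull the red transport lock grip towards the robot until it is fully home against its end stop. Then slide the black-gripped restrictor slide along its rail to the blue detent block until its spring ball clicks into the notch there, without running it past the notch, and finish still holding the slide's grip between the fingers with the ball sitting in the notch; leave the lock fully open and the gauge, valve and plug on the rig undisturbed.

Things in the scene. Friction and masses are not known exactly. Their poses are not given: they have to be found in the camera images.
- rig: Grey base plate 360 x 370 x 12 mm, fixed on the bench. Origin on the bench surface (z = 0) under the middle of the steel rail. Its y axis runs along the rail, its -x axis towards the robot. A brass manifold block (55 mm high, fittings on it to 75 mm) lies at rig x = 60 to 115 mm, the clamp with the long lever (up to 95 mm high) at x = 165 mm.
- lock_grip (a point): Centre of the red transport lock grip, an upright block 22 mm (rig x) by 28 mm (rig y), from 42 to 84 mm above the bench; this point is 64 mm up. Pinch it with the TCP 64 to 76 mm up. Its dark foot (34 x 34 mm, top 42 mm up) slides along rig x between guides; a yellow tongue 12 mm wide, up to 43 mm high, reaches from it across the rail and bars the slide's way until the lock is open.
- lock (a joint): Transport lock travel in m: 0 = locked (starts at 0 to 0.005), grows as the grip moves along rig -x (towards the robot), 0.040 = open, at the end stop. About 2 N of friction; it stays where it is left.
- slide_grip: Black grip of the restrictor slide, 22 mm (rig x) by 30 mm (rig y) by 40 mm high, origin at its centre, 76 mm above the bench, axes as the rig's. Starts at rig x = 0, y = -95 to -83 mm; slides along y with 1 N of friction. Stands on the aluminium slide (40 x 56 mm, top 56 mm up): pinch with the TCP 78 to 90 mm up. Its spring ball (+x side) is in the notch when this origin has detent's rig y.
- detent: Blue detent block 30 mm (rig x) by 36 mm (rig y), top 54 mm above the bench, fixed beside the rail's +x side at rig x = 41 mm and at a rig y that changes from 5 to 65 mm. Origin on the bench surface (z = 0), in line with the notch and the white line on its top; axes as the rig's. Two rounded ribs face the slide, 7 mm before and 7 mm beyond the notch.
- notch (a point): On the detent block's top (54 mm up), in line with the notch. Moving the slide along +y, the ball meets the first rib 14 mm before the notch and resists with up to about 7 N, fading to nothing 7 mm before it; from there it pulls the slide on into the notch (a slide left free centres to about 1 mm) and beyond the notch resists again with up to about 7 N.
- gauge: Loose blue pressure gauge, dial 52 mm across on a round steel foot 40 mm across, 80 mm tall; origin at the centre of its underside. Leave it alone.
- bleed_valve: Loose polished steel bleed valve, 32 mm across, 40 mm tall with a T handle; origin at the centre of its underside. Leave it alone.
- brass_plug: Loose brass plug, 26 mm across, 26 mm tall; origin at the centre of its underside. Leave it alone.

How it is judged:
On the way, in this order (a step that is already met when the one before it is completed fails the run):
1. the transport lock is pulled fully to its end stop while the slide is still parked (value of joint lock above 0.037 m and y of slide_grip in the frame of rig below -0.073 m), for 0.2 s.
2. the slide is in the notch (y of slide_grip in the frame of detent between -0.002 and 0.002 m), for 0.2 s.
At the end, for the whole second after the job is handed in: The slide grip is within 2 mm of the detent block's notch along the rail and still, the lock is within 3 mm of its end stop, and the fingers still hold the slide's grip (more than 2 N on it, the TCP within 20 mm of its centre seen from above and no more than 34 mm above its centre) (all of step 2 and value of joint lock above 0.037 m and linear speed of slide_grip below 0.005 m/s and contact force between the fingers and slide_grip above 2 N and horizontal distance between the grasp point and slide_grip below 0.02 m and z of the grasp point in the frame of slide_grip below 0.034 m); the arm keeps its last pose, push and grip.
It fails at once if the slide is run past the notch (more than 9 mm beyond it) (y of slide_grip in the frame of detent above 0.009 m).
It fails at once if the gauge is shoved more than 15 mm or tipped over (distance of gauge from where it was at the start of the episode above 0.015 m or angle between gauge's own z axis and vertical above 0.5 rad).
It fails at once if the bleed valve is shoved more than 15 mm or tipped over (distance of bleed_valve from where it was at the start of the episode above 0.015 m or angle between bleed_valve's own z axis and vertical above 0.5 rad).
It fails at once if the brass plug is shoved more than 15 mm or tipped over (distance of brass_plug from where it was at the start of the episode above 0.015 m or angle between brass_plug's own z axis and vertical above 0.5 rad).
It also fails if it takes over 56 s, if anything falls off the work surface, if the arm or the gripper's body presses on something with over 40 N, if the wrist force passes 120 N, or if a joint passes its speed limit or range.

## Robot

A 6-joint arm with a two-finger parallel gripper is mounted at the origin on the work surface. World frame = base frame: x ahead of the robot, y to its left, z up, the work surface at z = 0. Lengths are in m, angles in rad, forces in N, time in s.
With the tool pointing down it reaches from about 0.25 to 0.775 m from the base axis. Payload 4 kg.
Tool frame: the origin (TCP) lies between the finger pads, 19 mm behind the fingertips; this is the grasp point; z points along the fingers, y is the line along which they close (so a half turn about z gives the same grasp; the last joint's range is limited). The gripper opens to 94 mm and grips with 3 to 60 N. Pads are 16 mm wide; open, the fingers measure 119 mm over their backs; the gripper's body (75 mm by 177 mm) begins 78 mm behind the grasp point.
Start: joints at [1.207, 0.087, 1.371, -0, 1.684, -0.103], TCP at [0.142, 0.531, 0.224] pointing down, gripper open.
Joint ranges: [-3.1, 3.1], [-0.76, 2.03], [0.27, 2.55], [-1.08, 4.22], [0.17, 2.65], [-2.57, 2.57]. Speed limits (rad/s): [2.79, 2.79, 3.14, 3.14, 3.14, 3.14].

## Interface

Orientations are given as [roll, pitch, yaw] about the fixed x, y, z axes, in that order (R = Rz(yaw) Ry(pitch) Rx(roll)).
In Python, from bench import robot gives the robot as it stands. The module is installed in compiled form; this text tells all that it offers.
- The arm moves only by the tool move_arm, never from a script. Its argument "motion" is one flat list of numbers, 7 for each row, row after row: the turn, a rotation vector about the tool's x, y, z in units of 45 degrees (1.0 is 45 degrees), then the shift along the tool's x, y, z in units of 100 mm (1.0 is 100 mm), then the opening, from 0 (shut) to 1 (fully open). A call has 1 to 12 rows; each row shifts and turns the commanded pose from where the row before left it, along the tool's axes as they then stand; what a row does not reach is not made up. A row lasts 1/12 s, in which the tool goes at most 41.7 mm and 7.16 degrees, less where a joint would pass 70% of its speed; a pose out of reach is approached as far as the arm can. A call with a number of a shift or a turn outside -1 to 1 is refused whole. A call with a gripper value outside its range is refused whole. The fingers move at their own pace and stop on an object; the grip force is fixed at half the most. Time passes only in rows, so rows that do not move let the fingers close. It gives the time, the measured TCP pose, the force, the opening and the grip force at its end, in the units of the state.
- robot.get_obs(): the state, without advancing time (a new reading comes with each control period).
- robot.snapshot(name): name is "scene" or "top" or "wrist"; returns the picture (400x640x3 uint8, red, green, blue); there is no depth.
- robot.get_calibration(name): a dict with "fx", "fy", "cx", "cy" (pixels), "R" (3x3) and "t" (3): a world point X has camera coordinates R X + t. Camera axes: x right, y down, z forward; pixel columns grow to the right and rows downward; lengths in m; the calibration is good to about 2 mm. A picture is of the moment at which its call begins: read the wrist's pose just before it. get_calibration takes no time and is no camera call; for the wrist camera it gives the pose at the moment of the call.
- robot.close_job(): hands the job in; it is judged then, once.
The state is a dict: "time": time; "joint_positions": joint angles; "qvel": joint speeds; "joint_torque": joint torques, N m; "tool_pos": TCP position; "ee_rot": TCP orientation; "wrist_force": force on the tool from outside, world axes, zero at the start; "wrist_torque": the same for the moment, N m; "width": finger opening in m; "finger_force": force on a finger pad.
Only numpy, scipy, OpenCV 4.12 (cv2) and the standard library are available. Lean on these libraries where they do the work, as an engineer would, in place of code of your own. Each camera call takes 0.05 s, during which the arm holds its last target. There are 200 camera calls.

## Working session

There is one attempt and no reset: what is moved stays moved. The work goes in short steps, Python scripts to look and compute and a tool call to move; the robot and the scene stay as the last step left them, time stands still between calls to the robot, and variables do not carry over. Pictures are saved under pics/ and viewed, at most 10 in all, crops included, and the job is handed in when it is done.

Besides the shell and the picture viewer there is one more tool, called after ">>>" by a JSON object that holds its "name" and its "arguments". move_arm: Moves the arm, as the interface text tells. Shifts and turns lie within -1 to 1; 1 stands for 100 mm of shift or 45 degrees of turn. Its arguments: {"type":"object","properties":{"motion":{"type":"array","items":{"type":"number"}}},"required":["motion"]}

```bash
mkdir -p pics && python3 - <<'E'
from bench import robot
import cv2
o=robot.get_obs();print(o['time'],o['tool_pos'],o['ee_rot'],o['width'])
for n in('scene','top'):
    im=robot.snapshot(n);cv2.imwrite(f'pics/{n}0.png',im[:,:,::-1]);c=robot.get_calibration(n);print(n,c)
E
```

```text
0.0 [0.1416638  0.53093287 0.22313853] [-3.13946032e+00 -1.99502370e-04  2.88077624e+00] 0.09393206911911653
scene {'fx': 389.7532093185899, 'fy': 389.7532093185899, 'cx': 315.5252730658333, 'cy': 195.54426006676502, 'R': array([[-0.64284396,  0.7658679 , -0.01407125],
       [ 0.56614259,  0.46266683, -0.68221842],
       [-0.51597889, -0.44652633, -0.73101301]]), 't': array([ 0.36803314, -0.27218139,  0.99524013])}
top {'fx': 379.6181720788483, 'fy': 379.6181720788483, 'cx': 314.7433970323129, 'cy': 204.32523552931215, 'R': array([[-0.00154394, -0.99966869, -0.02569301],
       [-0.99684884,  0.00357628, -0.07924398],
       [ 0.07930961,  0.0254897 , -0.99652409]]), 't': array([0.03286485, 0.57823556, 0.75213145])}
```

View pics/top0.png

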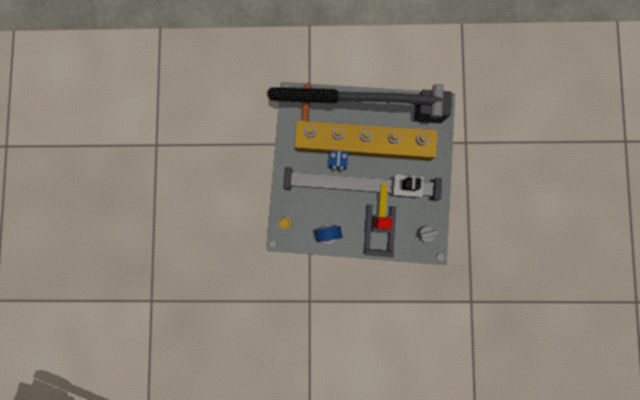

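View pics/scene0.png

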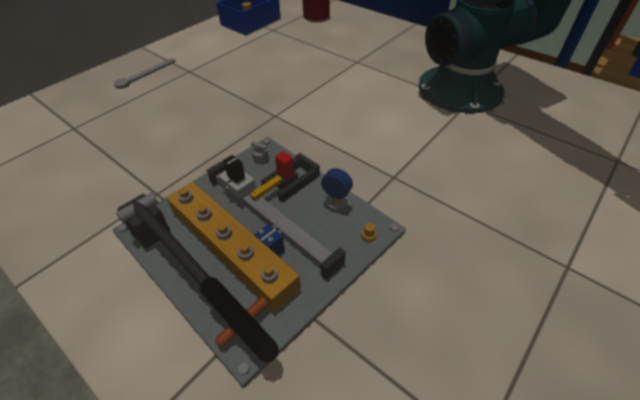

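The top view shows rail row 183, slide grip (411,184), red grip (385,223), detent (338,160), gauge (328,233), valve (428,233) and plug (285,223). World +x is up and +y is left.

```bash
cat > h.py <<'E'
import numpy as np,cv2
from bench import robot
def ray(c,uv,z):
    uv=np.atleast_2d(uv).astype(float)
    d=np.c_[(uv[:,0]-c['cx'])/c['fx'],(uv[:,1]-c['cy'])/c['fy'],np.ones(len(uv))]@c['R']
    o=-c['R'].T@c['t'];return o+d*((z-o[2])/d[:,2])[:,None]
def mask(im,lo,hi,roi):
    h=cv2.cvtColor(im,cv2.COLOR_RGB2HSV);m=cv2.inRange(h,lo,hi);k=np.zeros_like(m);x0,y0,x1,y1=roi;k[y0:y1,x0:x1]=255
    return m&k
def blobs(m,a=8):
    n,l,s,c=cv2.connectedComponentsWithStats(m);return [(s[i],c[i],np.argwhere(l==i)[:,::-1]) for i in range(1,n) if s[i][4]>=a]
E
python3 - <<'E'
from h import *
im=cv2.imread('pics/top0.png')[:,:,::-1].copy();c=robot.get_calibration('top')
R=(260,75,460,270)
for n,lo,hi,z in(('red',(0,150,90),(6,255,255),.084),('red2',(174,150,90),(180,255,255),.084),('blue',(100,110,40),(125,255,255),.054),('yel',(15,140,90),(32,255,255),.055),('white',(0,0,190),(180,45,255),.056),('black',(0,0,0),(180,255,35),.096)):
    for s,ct,p in blobs(mask(im,lo,hi,R),12):
        w=ray(c,p,z)[:,:2].astype(np.float32);r=cv2.minAreaRect(w*1000)
        print(n,s,ct.round(1),ray(c,ct,z)[0].round(4),np.round(r[0],1),np.round(r[1],1),round(r[2],1))
m=mask(im,(0,0,0),(180,255,255),R)
crop=cv2.resize(im[75:270,255:465],None,fx=3.0,fy=3.0,interpolation=cv2.INTER_CUBIC)
cv2.imwrite('pics/crop0.png',crop[:,:,::-1])
E
```

```text
red [377 217  16  13 158] [384.7 223. ] [ 0.5381 -0.1007  0.084 ] [ 538.2 -100.4] [27.9 22.4] 89.2
blue [329 151   8  16  84] [332.5 159.1] [ 0.6654 -0.0048  0.054 ] [666.7  -4.7] [13.8 30.1] 89.7
blue [340 152   8  16  78] [343.2 159.9] [ 0.6638 -0.0257  0.054 ] [665.  -25.8] [13.3 30.4] 84.8
blue [315 227  27  15 294] [327.9 233.6] [0.5185 0.0051 0.054 ] [518.6   5.2] [22.7 49.6] 9.4
yel [ 295  120  142   38 3174] [366.7 139.7] [ 0.7037 -0.0724  0.055 ] [705.8 -69.5] [277.7  56.7] 84.9
yel [307 126   6   7  30] [309.7 129.4] [0.7256 0.0403 0.055 ] [726.3  40.8] [10.  12.2] 89.9
yel [336 128   5   7  30] [338.  131.3] [ 0.7212 -0.0158  0.055 ] [721.8 -15.9] [ 7.9 12.2] 89.6
yel [364 131   6   6  30] [366.4 133.4] [ 0.7165 -0.072   0.055 ] [716.2 -72.2] [ 9.9 10.1] 89.3
yel [379 184   8  34 222] [382.5 200.7] [ 0.5825 -0.1017  0.055 ] [ 583.1 -101.5] [13.2 65.2] 86.2
yel [280 218  11  11  98] [285. 223.] [0.5395 0.0889 0.055 ] [539.4  88.8] [19.7 19.5] 89.9
black [268  88  71  15 871] [303.4  94.9] [0.7807 0.0506 0.096 ] [780.7  51.6] [133.3  25.5] 87.6
black [414 102  33  21 249] [425.  115.3] [ 0.7389 -0.1771  0.096 ] [ 744.9 -186.3] [60.6 36. ] 86.2
black [402 178  10  12  79] [406.5 183.8] [ 0.61   -0.1401  0.096 ] [ 610.1 -139.4] [20.8 16.1] 3.9
black [415 179   5  11  30] [417.6 183.2] [ 0.6109 -0.1605  0.096 ] [ 609.4 -160.2] [ 6.5 19.6] 80.7
black [431 194   4   6  12] [432.4 197.2] [ 0.5848 -0.187   0.096 ] [ 586.3 -186.9] [ 4.4 10.4] 74.7
black [372 220   3   8  14] [372.6 223.2] [ 0.5374 -0.0768  0.096 ] [537.  -76.5] [ 3.3 13.3] 79.8
```

View pics/crop0.png

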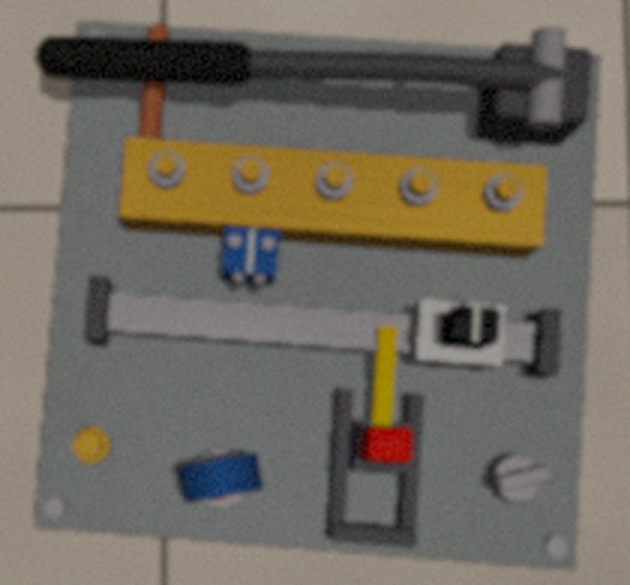

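>>> {"name": "move_arm", "arguments": {"motion": [0,0,-0.114,0,0,0,0.8,0,0,-0.114,0,0,0,0.8,0,0,0,-0.24,-0.32,0,0.8,0,0,0,-0.24,-0.32,0,0.8,0,0,0,-0.24,-0.32,0,0.8,0,0,0,-0.24,-0.32,0,0.8,0,0,0,-0.24,-0.32,0,0.8,0,0,0,-0.24,-0.32,0,0.8,0,0,0,-0.24,-0.32,0,0.8,0,0,0,-0.24,-0.32,0,0.8,0,0,0,-0.24,-0.32,0,0.8,0,0,0,-0.24,-0.32,0,0.8]}}

```text
time: 1.1
tool_pos: [0.3552, 0.1911, 0.224]
ee_rot: [3.141, -0.0, 3.06]
wrist_force: [1.1, 0.0, -0.8]
width: 0.0751
finger_force: 0.0
```

>>> {"name": "move_arm", "arguments": {"motion": [0,0,0,-0.24,-0.32,0,0.7,0,0,0,-0.24,-0.32,0,0.7,0,0,0,-0.24,-0.32,0,0.7,0,0,0,-0.24,-0.32,0,0.7,0,0,0,-0.24,-0.32,0,0.7,0,0,0,-0.24,-0.32,0,0.7,0,0,0,-0.24,-0.32,0,0.7,0,0,0,-0.24,-0.32,0,0.7,0,0,0,-0.144,-0.2,0,0.7,0,0,0,0,0,0,0.7,0,0,0,0,0,0,0.7]}}

```text
time: 2.02
tool_pos: [0.5379, -0.0998, 0.223]
ee_rot: [3.14, -0.003, 3.058]
wrist_force: [-0.0, 0.7, -0.1]
width: 0.0655
finger_force: 0.0
```

```bash
python3 - <<'E'
from h import *
o=robot.get_obs();print(o['time'],o['tool_pos'],o['ee_rot'],o['width'],o['wrist_force'],o['qvel'].round(3))
c=robot.get_calibration('wrist');im=robot.snapshot('wrist');cv2.imwrite('pics/w1.png',im[:,:,::-1])
for n,lo,hi,z in(('red',(0,150,60),(6,255,255),.084),('blue',(100,110,40),(125,255,255),.054),('yel',(15,140,60),(32,255,255),.043),('white',(0,0,150),(180,45,255),.056),('black',(0,0,0),(180,255,35),.096)):
    for s,ct,p in blobs(mask(im,lo,hi,(0,0,640,400)),150):
        w=ray(c,p,z)[:,:2].astype(np.float32);r=cv2.minAreaRect(w*1000)
        print(n,s,ct.round(1),ray(c,ct,z)[0].round(4),np.round(r[0],1),np.round(r[1],1),round(r[2],1))
E
```

```text
2.0167 [ 0.53790305 -0.09984921  0.22297603] [ 3.14047023e+00 -2.65926320e-03  3.05764860e+00] 0.06554312220009488 [-0.00678755  0.65079695 -0.08728171] [ 0.036 -0.037  0.022  0.009  0.007  0.003]
red [309 181  29  29 757] [323.  195.5] [ 0.5355 -0.1001  0.084 ] [ 535.2 -100. ] [26.6 27. ] 85.2
blue [ 401  148   58   37 1369] [430.3 168.9] [0.5238 0.0103 0.054 ] [522.9   9.8] [31.2 55.6] 6.9
blue [386 275  12  28 174] [390.2 290.9] [ 0.6574 -0.035   0.054 ] [655.2 -36.3] [34.2  9.6] 19.0
yel [481 163  30  22 506] [495.  173.6] [0.5363 0.0816 0.043 ] [536.3  82.2] [31.1 22.3] 85.3
yel [318 210  12  50 522] [323.3 234.1] [ 0.5884 -0.1042  0.043 ] [ 589.4 -104.1] [12.2 57.1] 85.2
yel [163 288  31  68 873] [174.5 321.7] [ 0.6827 -0.2886  0.043 ] [ 683.4 -286.5] [31.1 93.6] 72.3
yel [455 288  31  68 891] [473.3 321.4] [0.7117 0.0636 0.043 ] [712.7  61.3] [93.9 31.7] 7.1
yel [ 250  293  139   10 1230] [319.8 297.9] [ 0.6659 -0.1147  0.043 ] [ 665.3 -115.6] [160.6  11.6] 85.2
yel [ 243  339  178   15 1990] [329.  345.6] [ 0.7305 -0.1091  0.043 ] [ 731.4 -106.2] [214.7  19.5] 85.2
yel [ 224 
[... 972 characters left out ...]
1 362.8] [ 0.7338 -0.23    0.056 ] [ 735.6 -229.9] [12.9 76.8] 61.3
white [287 352 135   8 794] [350.6 355.2] [ 0.7356 -0.0844  0.056 ] [736.3 -80.6] [156.7   9.6] 85.2
white [ 287  369  145   10 1184] [357.  374.3] [ 0.7626 -0.0785  0.056 ] [761.7 -75.9] [171.8  12.7] 85.2
black [ 381  231   35   73 1077] [396.3 273. ] [ 0.6146 -0.0361  0.096 ] [610.9 -36.8] [82.6 18.9] 19.0
black [ 233  232   62   72 1793] [262.4 271.6] [ 0.6026 -0.1639  0.096 ] [ 609.1 -159.1] [47.7 80.6] 56.3
black [    0   269   640   131 13163] [238.3 357.8] [ 0.6963 -0.201   0.096 ] [ 679.5 -115.4] [682.  150.5] 85.2
black [ 445  268  151  111 5387] [503.6 307.2] [0.6603 0.0685 0.096 ] [682.5  86.4] [140.1 125.1] 85.1
```

View pics/w1.png

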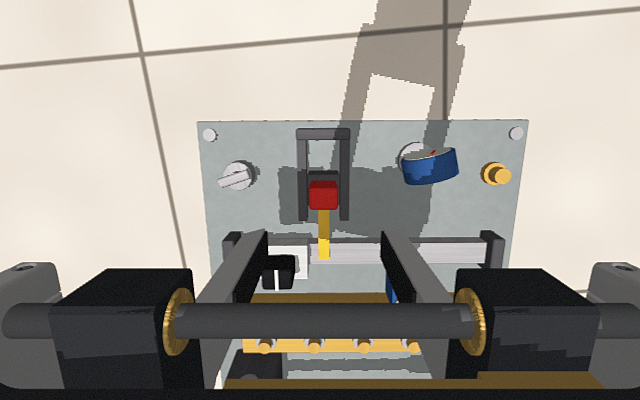

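The wrist view shows the red grip at (323,195) midway between the fingers, which confirms x=0.538, y=-0.100 and yaw -4.8°. Next I descend and grip.

>>> {"name": "move_arm", "arguments": {"motion": [0,0,0,0,0,0.3,0.7,0,0,0,0,0,0.3,0.7,0,0,0,0,0,0.3,0.7,0,0,0,0,0,0.3,0.7,0,0,0,0,0,0.2,0.7,0,0,0,0,0,0.12,0.7,0,0,0,0,0,0,0.7,0,0,0,0,0,0,0,0,0,0,0,0,0,0,0,0,0,0,0,0,0,0,0,0,0,0,0,0,0,0,0,0,0,0,0]}}

```text
time: 3.07
tool_pos: [0.5389, -0.0992, 0.0736]
ee_rot: [-3.141, 0.002, 3.06]
wrist_force: [-0.2, 0.0, -0.9]
width: 0.0358
finger_force: 0.0
```

>>> {"name": "move_arm", "arguments": {"motion": [0,0,0,0,0,0,0,0,0,0,0,0,0,0,0,0,0,0,0,0,0,0,0,0,0,0,0,0]}}

```text
time: 3.4
tool_pos: [0.5385, -0.1006, 0.0732]
ee_rot: [-3.139, 0.002, 3.059]
wrist_force: [-0.0, -4.7, 2.1]
width: 0.0281
finger_force: 30.0
```

>>> {"name": "move_arm", "arguments": {"motion": [0,0,0,0.05,0,0,0,0,0,0,0.05,0,0,0,0,0,0,0.05,0,0,0,0,0,0,0.05,0,0,0,0,0,0,0.05,0,0,0,0,0,0,0.05,0,0,0,0,0,0,0.03,0,0,0,0,0,0,0.03,0,0,0,0,0,0,0,0,0,0,0,0,0,0,0,0,0,0]}}

```text
invalid input
```

>>> {"name": "move_arm", "arguments": {"motion": [0,0,0,0.02,0,0,0,0,0,0,0.02,0,0,0,0,0,0,0,0,0,0,0,0,0,0,0,0,0]}}

```text
time: 3.73
tool_pos: [0.535, -0.1003, 0.0732]
ee_rot: [-3.139, 0.003, 3.059]
wrist_force: [0.6, -5.8, 2.5]
width: 0.0277
finger_force: 30.0
```

>>> {"name": "move_arm", "arguments": {"motion": [0,0,0,0.04,0,0,0,0,0,0,0.04,0,0,0,0,0,0,0.04,0,0,0,0,0,0,0.04,0,0,0,0,0,0,0.04,0,0,0,0,0,0,0.04,0,0,0,0,0,0,0.04,0,0,0,0,0,0,0.02,0,0,0,0,0,0,0.02,0,0,0,0,0,0,0,0,0,0,0,0,0,0,0,0,0]}}

```text
time: 4.65
tool_pos: [0.503, -0.0977, 0.0732]
ee_rot: [-3.139, 0.003, 3.059]
wrist_force: [0.7, -5.6, 2.0]
width: 0.0278
finger_force: 30.0
```

>>> {"name": "move_arm", "arguments": {"motion": [0,0,0,0.01,0,0,0,0,0,0,0.01,0,0,0,0,0,0,0.01,0,0,0,0,0,0,0,0,0,0,0,0,0,0,0,0,0]}}

```text
time: 5.07
tool_pos: [0.5009, -0.0976, 0.0732]
ee_rot: [-3.139, 0.005, 3.059]
wrist_force: [3.4, -6.4, 0.2]
width: 0.0275
finger_force: 30.0
```

>>> {"name": "move_arm", "arguments": {"motion": [0,0,0,0.02,0,0,0,0,0,0,0.01,0,0,0,0,0,0,0,0,0,0,0,0,0,0,0,0,0]}}

```text
time: 5.4
tool_pos: [0.5005, -0.0975, 0.0732]
ee_rot: [-3.139, 0.011, 3.059]
wrist_force: [10.9, -6.7, -4.8]
width: 0.0276
finger_force: 30.0
```

>>> {"name": "move_arm", "arguments": {"motion": [0,0,0,0,0,0,0.7,0,0,0,0,0,0,0.7,0,0,0,0,0,0,0.7,0,0,0,0,0,0,0.7,0,0,0,0,0,-0.3,0.6,0,0,0,0,0,-0.4,0.6,0,0,0,0,0,-0.4,0.6,0,0,0,0,0,-0.2,0.6,0,0,0,0,0,0,0.6,0,0,0,0,0,0,0.6]}}

```text
time: 6.23
tool_pos: [0.4967, -0.0955, 0.2036]
ee_rot: [-3.141, 0.003, 3.06]
wrist_force: [0.3, -0.3, -0.6]
width: 0.0561
finger_force: 0.0
```

```bash
python3 - <<'E'
from h import *
o=robot.get_obs();print(o['time'],o['tool_pos'],o['ee_rot'],o['width'])
c=robot.get_calibration('wrist');im=robot.snapshot('wrist');cv2.imwrite('pics/w2.png',im[:,:,::-1])
E
```

```text
6.2333 [ 0.4967444  -0.09547576  0.20360211] [-3.14146678e+00  2.88780838e-03  3.06015269e+00] 0.05606463654875097
```

View pics/w2.png

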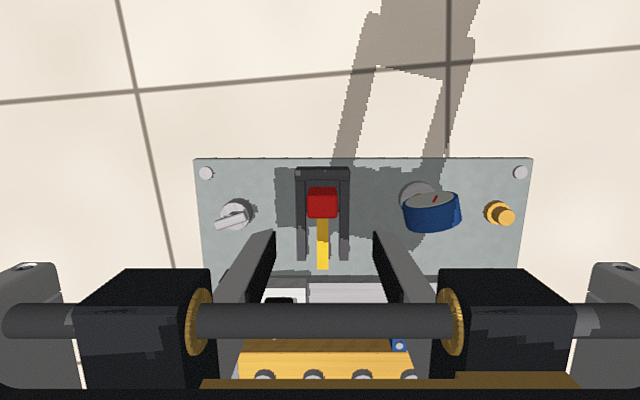

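The red grip sits at the closed end of its guides at (322,203), so the lock is fully open. The gauge and plug are undisturbed. Next I go over the slide grip.

>>> {"name": "move_arm", "arguments": {"motion": [0,0,0,-0.3,-0.11,0,0.6,0,0,0,-0.3,-0.11,0,0.6,0,0,0,-0.3,-0.11,0,0.6,0,0,0,-0.27,-0.11,0,0.6,0,0,0,0,0,0,0.6,0,0,0,0,0,0,0.6]}}

```text
time: 6.78
tool_pos: [0.6084, -0.149, 0.1976]
ee_rot: [3.139, -0.008, 3.059]
wrist_force: [-0.3, 0.8, 0.2]
width: 0.0564
finger_force: 0.0
```

```bash
python3 - <<'E'
from h import *
o=robot.get_obs();print(o['time'],o['tool_pos'],o['ee_rot'],o['width'])
c=robot.get_calibration('wrist');im=robot.snapshot('wrist');cv2.imwrite('pics/w3.png',im[:,:,::-1])
P=o['tool_pos'];
for z in(.096,):
    q=c['R']@np.array([P[0],P[1],z])+c['t'];print(q[0]/q[2]*c['fx']+c['cx'],q[1]/q[2]*c['fy']+c['cy'])
E
```

```text
6.7833 [ 0.60844232 -0.1489765   0.19758738] [ 3.13929974 -0.00772925  3.05929009] 0.056397258915081246
323.220678959822 208.75927345617166
```

View pics/w3.png

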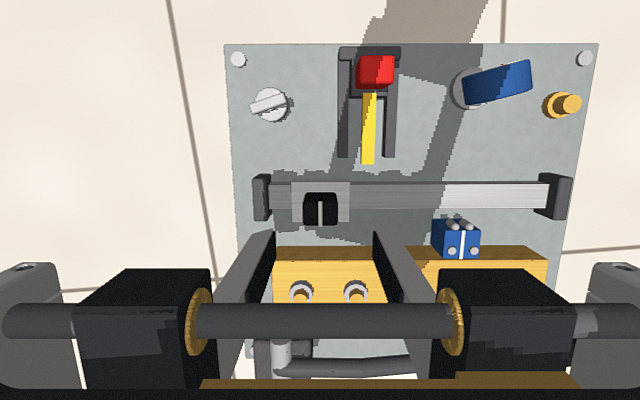

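The wrist view shows the slide grip line at (320,212), close to the projected TCP at (323,209). The detent line is at (463,244). I descend and measure the line distance.

```bash
python3 - <<'E'
from h import *
c=robot.get_calibration('wrist');im=cv2.imread('pics/w3.png')[:,:,::-1].copy()
def line(roi,z):
    x0,y0,x1,y1=roi;g=im[y0:y1,x0:x1].min(2).astype(float)  # white line: every channel bright
    g=np.clip(g-np.median(g)-25,0,None);yy,xx=np.mgrid[y0:y1,x0:x1]
    uv=((g*xx).sum()/g.sum(),(g*yy).sum()/g.sum());p=ray(c,uv,z)[0];print(np.round(uv,2),p.round(4));return p
a=line((311,202,329,222),.096);b=line((456,232,469,256),.054)
u=np.array([.0818,.9966]);v=np.array([.9966,-.0818]);d=(b-a)[:2];print('along',d@u,'across',d@v)
E
```

```text
[319.72 211.4 ] [ 0.6106 -0.1517  0.096 ]
[461.97 243.57] [ 0.6667 -0.0147  0.054 ]
along 0.14120036072549566 across 0.04469104359605272
```

>>> {"name": "move_arm", "arguments": {"motion": [0,0,0,-0.01,0,0.3,0.6,0,0,0,0,0,0.3,0.6,0,0,0,0,0,0.3,0.6,0,0,0,0,0,0.2,0.6,0,0,0,0,0,0.04,0.6,0,0,0,0,0,0,0.6]}}

```text
time: 7.33
tool_pos: [0.6079, -0.1479, 0.0863]
ee_rot: [3.14, -0.005, 3.06]
wrist_force: [-0.6, 0.5, -0.2]
width: 0.0564
finger_force: 0.0
```

>>> {"name": "move_arm", "arguments": {"motion": [0,0,0,0,0,0,0,0,0,0,0,0,0,0,0,0,0,0,0,0,0,0,0,0,0,0,0,0,0,0,0,0,0,0,0,0,0,0,0,0,0,0]}}

```text
time: 7.83
tool_pos: [0.6112, -0.1497, 0.0902]
ee_rot: [-3.14, 0.003, 3.06]
wrist_force: [-0.4, -0.2, 5.1]
width: 0.0298
finger_force: 30.0
```

>>> {"name": "move_arm", "arguments": {"motion": [0,0,0,0,0.05,0,0,0,0,0,0,0.1,0,0,0,0,0,0,0.1,0,0,0,0,0,0,0.12,0,0,0,0,0,0,0.12,0,0,0,0,0,0,0.12,0,0,0,0,0,0,0.12,0,0,0,0,0,0,0.12,0,0,0,0,0,0,0.12,0,0,0,0,0,0,0.1,0,0,0,0,0,0,0.05,0,0,0,0,0,0,0,0,0]}}

```text
time: 8.83
tool_pos: [0.6203, -0.0359, 0.0902]
ee_rot: [3.141, 0.003, 3.061]
wrist_force: [-0.2, 1.2, 5.7]
width: 0.0301
finger_force: 30.0
```

```bash
python3 - <<'E'
from h import *
robot.snapshot('top')
o=robot.get_obs();print(o['time'],o['tool_pos'],o['ee_rot'],o['width'],o['wrist_force'])
c=robot.get_calibration('wrist');im=robot.snapshot('wrist');cv2.imwrite('pics/w4.png',im[:,:,::-1])
P=o['tool_pos']
for z in(.096,):
    q=c['R']@np.array([P[0],P[1],z])+c['t'];print(q[0]/q[2]*c['fx']+c['cx'],q[1]/q[2]*c['fy']+c['cy'])
E
```

```text
8.8833 [ 0.62016931 -0.03628878  0.09015369] [3.14091950e+00 2.51591322e-03 3.06104511e+00] 0.030130719634422758 [-1.32167286  1.63157894  6.29011327]
323.2876465771312 262.6579006121557
```

View pics/w4.png

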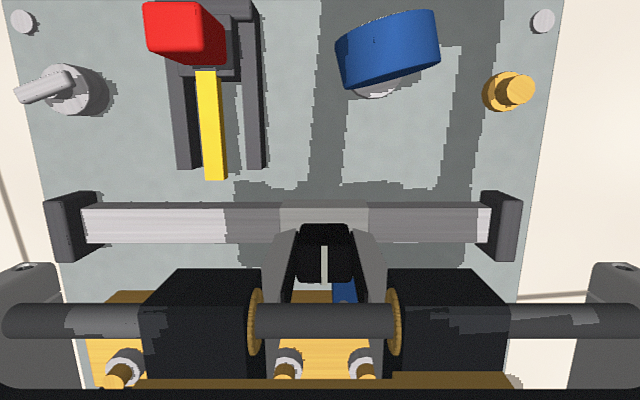

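>>> {"name": "move_arm", "arguments": {"motion": [0,0,0,0,0.03,0,0,0,0,0,0,0.03,0,0,0,0,0,0,0.03,0,0,0,0,0,0,0,0,0,0,0,0,0,0,0,0]}}

```text
time: 9.35
tool_pos: [0.6209, -0.028, 0.0902]
ee_rot: [3.141, 0.002, 3.06]
wrist_force: [-1.2, 0.8, 5.9]
width: 0.0298
finger_force: 30.0
```

>>> {"name": "move_arm", "arguments": {"motion": [0,0,0,0,0.02,0,0,0,0,0,0,0.02,0,0,0,0,0,0,0,0,0,0,0,0,0,0,0,0]}}

```text
time: 9.68
tool_pos: [0.6211, -0.0253, 0.0902]
ee_rot: [-3.14, 0.002, 3.06]
wrist_force: [-1.6, -3.0, 6.7]
width: 0.0299
finger_force: 30.0
```

>>> {"name": "move_arm", "arguments": {"motion": [0,0,0,0,0.02,0,0,0,0,0,0,0,0,0,0,0,0,0,0,0,0]}}

```text
time: 9.93
tool_pos: [0.6212, -0.024, 0.0902]
ee_rot: [-3.139, 0.002, 3.059]
wrist_force: [-1.2, -4.9, 5.4]
width: 0.0298
finger_force: 30.0
```

>>> {"name": "move_arm", "arguments": {"motion": [0,0,0,0,0.02,0,0,0,0,0,0,0,0,0,0,0,0,0,0,0,0]}}

```text
time: 10.18
tool_pos: [0.6214, -0.0212, 0.0902]
ee_rot: [-3.14, 0.002, 3.06]
wrist_force: [-1.9, -1.9, 5.3]
width: 0.0299
finger_force: 30.0
```

>>> {"name": "move_arm", "arguments": {"motion": [0,0,0,0,0.02,0,0,0,0,0,0,0,0,0,0,0,0,0,0,0,0]}}

```text
time: 10.43
tool_pos: [0.6216, -0.0183, 0.0902]
ee_rot: [3.141, 0.002, 3.06]
wrist_force: [-1.4, 0.7, 6.3]
width: 0.0297
finger_force: 30.0
```

>>> {"name": "move_arm", "arguments": {"motion": [0,0,0,0,0.02,0,0,0,0,0,0,0,0,0,0,0,0,0,0,0,0]}}

```text
time: 10.68
tool_pos: [0.6219, -0.0152, 0.0902]
ee_rot: [3.14, 0.002, 3.061]
wrist_force: [-0.5, 2.6, 6.3]
width: 0.0302
finger_force: 30.0
```

>>> {"name": "move_arm", "arguments": {"motion": [0,0,0,0,0.015,0,0,0,0,0,0,0,0,0,0,0,0,0,0,0,0]}}

```text
time: 10.93
tool_pos: [0.622, -0.0137, 0.0902]
ee_rot: [3.14, 0.002, 3.061]
wrist_force: [-0.8, 2.2, 5.8]
width: 0.0298
finger_force: 30.0
```

>>> {"name": "move_arm", "arguments": {"motion": [0,0,0,0,0.01,0,0,0,0,0,0,0,0,0,0,0,0,0,0,0,0]}}

```text
time: 11.18
tool_pos: [0.622, -0.0133, 0.0902]
ee_rot: [3.141, 0.002, 3.06]
wrist_force: [-0.6, 1.4, 5.8]
width: 0.0298
finger_force: 30.0
```

>>> {"name": "move_arm", "arguments": {"motion": [0,0,0,0,0.01,0,0,0,0,0,0,0,0,0,0,0,0,0,0,0,0]}}

```text
time: 11.43
tool_pos: [0.6221, -0.0128, 0.0902]
ee_rot: [3.142, 0.002, 3.06]
wrist_force: [-0.7, 0.1, 5.8]
width: 0.0301
finger_force: 30.0
```

```bash
python3 - <<'E'
from h import *
F=[];
for n in('top','scene')*4:
    im=robot.snapshot(n);o=robot.get_obs();F.append(np.r_[o['wrist_force'],o['tool_pos']])
    if n=='scene': cv2.imwrite('pics/s5.png',cv2.resize(im[130:330,150:410],None,fx=3,fy=3,interpolation=cv2.INTER_CUBIC)[:,:,::-1])
print(o['time'],np.mean(F,0).round(4))
E
```

```text
11.8333 [-1.133   0.0695  6.3783  0.6221 -0.0128  0.0902]
```

View pics/s5.png

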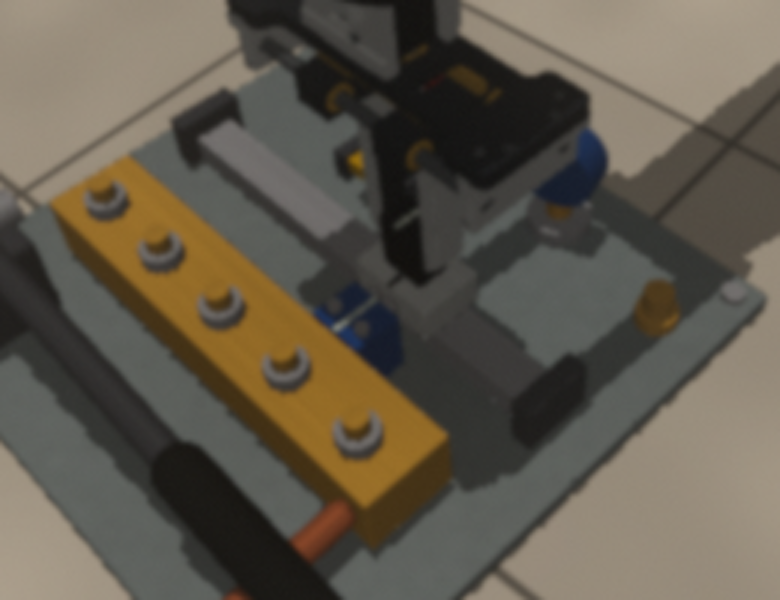

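The scene view shows the slide beside the blue block with the lines nearly aligned. To refine it, I release, let the ball centre the slide, and measure the shift in the wrist view.

```bash
cat >> h.py <<'E'
def gripline(name):
    robot.snapshot('wrist');o=robot.get_obs();c=robot.get_calibration('wrist');im=robot.snapshot('wrist');cv2.imwrite(f'pics/{name}.png',im[:,:,::-1])
    x0,y0,x1,y1=308,246,339,280;g=im[y0:y1,x0:x1].min(2).astype(float);g=np.clip(g-np.median(g)-30,0,None)
    yy,xx=np.mgrid[y0:y1,x0:x1];uv=((g*xx).sum()/g.sum(),(g*yy).sum()/g.sum());p=ray(c,uv,.096)[0]
    print(o['time'],'uv',np.round(uv,2),'line',p.round(4),'tcp',o['tool_pos'].round(4),'F',o['wrist_force'].round(1))
E
python3 -c "from h import *;gripline('w6')"
```

```text
11.8833 uv [323.84 262.47] line [ 0.622  -0.0126  0.096 ] tcp [ 0.6221 -0.0128  0.0901] F [-0.7 -0.   6.7]
```

>>> {"name": "move_arm", "arguments": {"motion": [0,0,0,0,0,0,0.5,0,0,0,0,0,0,0.5,0,0,0,0,0,0,0.5,0,0,0,0,0,0,0.5,0,0,0,0,0,0,0.5,0,0,0,0,0,0,0.5]}}

```text
time: 12.43
tool_pos: [0.6211, -0.013, 0.0878]
ee_rot: [3.141, -0.001, 3.06]
wrist_force: [0.2, -0.2, 0.8]
width: 0.0471
finger_force: 0.0
```

```bash
python3 -c "from h import *;gripline('w7');gripline('w7b')"
```

```text
12.4833 uv [324.31 263.94] line [ 0.6209 -0.0125  0.096 ] tcp [ 0.6212 -0.013   0.0879] F [ 0.3 -0.3  0.6]
12.5833 uv [324.31 263.75] line [ 0.621  -0.0125  0.096 ] tcp [ 0.6213 -0.013   0.0881] F [1. 0. 0.]
```

View pics/w7b.png

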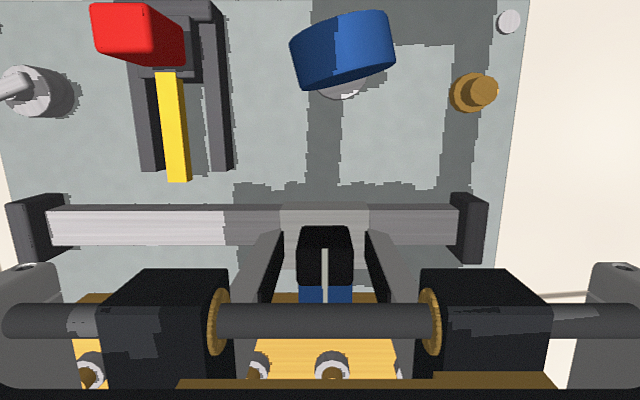

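The slide stayed put on release: its line is at (324,263), and the gap in the blue block is at about (328,293). I check that offset numerically.

```bash
python3 - <<'E'
from h import *
c=robot.get_calibration('wrist');im=cv2.imread('pics/w7b.png')[:,:,::-1].copy()
u=np.array([.0818,.9966])
for y in range(286,304,3): print(y,im[y:y+3,320:337].mean(0).min(1).round().astype(int),im[y:y+3,296:356].mean(0)[::6,2].round().astype(int))
L=ray(c,(324.3,263.75),.096)[0]
for x in(326,327,328,329): print(x,((ray(c,(x,294),.054)[0]-L)[:2]@u*1000).round(2))
E
```

```text
286 [ 31  51 146 161 160 160 164 130  55  30  34  38  38  33  39  38  31] [179 110 110 110 107 164 109 111 108 110]
289 [ 33  28  50 150 161 160 163 120  39  31  33  38  35  35  37  35  37] [183 108 105 106 104 163 107 108 107 107]
292 [ 35  29  50 149 161 160 162 119  41  31  30  38  35  38  37  35  34] [ 69 108 107 107 105 162 107 108 106 108]
295 [ 34  33  46 150 163 159 161 120  37  31  37  34  35  36  31  36  38] [ 46 108 106 107 105 161 107 109 105 109]
298 [ 36  27  45 149 163 162 162 121  40  33  33  35  38  35  37  36  37] [ 41 106 106 106 107 162 108 105 108 109]
301 [ 35  29  48 115 120 120 123  92  41  36  38  36  38  36  40  38  34] [ 41  85  83  84  82 123  85  83  86  86]
326 1.25
327 1.91
328 2.57
329 3.23
```

The lines agree to about 0.5 mm, so the ball is in the notch. I regrip, nudging forward 0.5 mm and slightly lower.

>>> {"name": "move_arm", "arguments": {"motion": [0,0,0,0,0.005,0.03,0.5,0,0,0,0,0,0,0.5,0,0,0,0,0,0,0,0,0,0,0,0,0,0,0,0,0,0,0,0,0,0,0,0,0,0,0,0,0,0,0,0,0,0,0,0,0,0,0,0,0,0,0,0,0,0,0,0,0]}}

```text
time: 13.38
tool_pos: [0.6214, -0.0126, 0.0853]
ee_rot: [3.142, 0.0, 3.06]
wrist_force: [-0.1, -0.0, -0.4]
width: 0.0299
finger_force: 30.0
```

```bash
python3 - <<'E'
from h import *
gripline('w8')
im=robot.snapshot('wrist');c=robot.get_calibration('wrist')
for y in range(286,302,4): print(y,im[y:y+3,312:340].mean(0).min(1).round().astype(int))
o=robot.get_obs();print(o['width'],o['finger_force'],o['tool_pos'])
t=robot.snapshot('top');ct=robot.get_calibration('top')
for s,q,p in blobs(mask(t,(0,150,90),(6,255,255),(340,200,420,270)),12): print('red',q.round(1),ray(ct,q,.084)[0].round(4))
E
```

```text
13.4333 uv [323.85 264.82] line [ 0.6204 -0.0122  0.096 ] tcp [ 0.6214 -0.0126  0.0853] F [-0.1 -0.4  0.6]
286 [ 20  20  22  17  18  24  17  16   3 141 165 158 158 161 170 100   3  19
  21  22  20  18  24  21  17  24  20  22]
290 [ 34  37  35  34  36  36  36  35  24  81 154 160 157 159 157  94  25  34
  37  36  35  36  35  36  38  35  36  34]
294 [ 37  35  35  39  35  37  37  34  31  18 147 162 159 159 153  85  26  34
  35  35  37  34  34  35  36  37  32  36]
298 [ 35  33  38  39  37  35  35  37  30  18 146 163 158 161 153  85  25  33
  35  37  34  35  36  38  35  36  33  36]
0.02984373051134546 29.99944567680359 [ 0.62140148 -0.01256632  0.08527295]
```

```bash
python3 -c "
from bench import robot
print(robot.close_job())"
```

```text
the job is handed in; nothing more can be done
None
```

I handed the job in: the lock was pulled to its end stop, and the slide is held at 30 N with its line within about 0.3 mm of the notch line. The gauge and plug looked undisturbed and the valve was never approached; I have not seen the judge's result.

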